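# Hold the lathe's belt cover just below its balance point

### The arm

A 6-joint arm with a two-finger parallel gripper is mounted at the origin on the work surface. World frame = base frame: x ahead of the robot, y to its left, z up, the work surface at z = 0. Lengths are in m, angles in rad, forces in N, time in s.
With the tool pointing down it reaches from about 0.35 to 0.975 m from the base axis. Payload 4.9 kg.
Tool frame: the origin (TCP) lies on the centre line of the jaws, within the pads' length; the fingertips stand 22 mm ahead of it and the grasp point (between the pads) lies 3 mm ahead of it (manip.tcp_to_tips is the distance from the TCP to the fingertips, in m); z points along the fingers, x is the direction in which the jaws open and shut, and the axes are right-handed (so a half turn about z gives the same grasp; the last joint's range is limited). The gripper opens to 85 mm and grips with 20 to 120 N. Pads are 22 mm wide; open, the fingers measure 114 mm over their backs; the gripper's body (76 mm by 85 mm) begins 54 mm behind the grasp point. The pads swing forward as they close: fully open they stand 13 mm farther back than shut.
Start: joints at [1.018, 0.053, 1.613, -0, 1.476, -0.119], TCP at [0.263, 0.567, 0.253] pointing down, gripper open.
Joint ranges: [-3.01, 3.01], [-1.01, 2.22], [0.06, 2.58], [-1.02, 4.17], [0.09, 2.62], [-3.14, 3.14]. Speed limits (rad/s): [2.57, 2.57, 3.14, 3.14, 3.14, 3.14].

### API

Orientations are given as a unit quaternion [w, x, y, z].
In Python, from plant import manip gives the robot as it stands.
- The arm moves only by the shell command python3 -m pendant 'ROWS'. ROWS is a JSON object of lists of equal length, an entry for each row: "linear": the shift along the tool's x, y, z in cm, a list of three; "rotation": the turn, a rotation vector about the tool's x, y, z in degrees, a list of three; "grip": the closure, from 0 (fully open) to 1 (shut). A call has exactly 10 rows; each row is the pose to reach, as a shift and turn from the pose commanded when the call began, along the tool's axes at that moment; what a row does not reach only later rows make up. A row lasts 1/12 s, in which the tool goes at most 41.7 mm and 7.16 degrees, less where a joint would pass 70% of its speed; a pose out of reach is approached as far as the arm can. A call with a gripper value outside its range is refused whole. The fingers move at their own pace and stop on an object; the grip force is fixed at half the most. Time passes only in rows, so rows that repeat a pose let the fingers close, or fill a call up. It gives the time, the measured TCP pose, the force and the opening at its end, in the units of the state.
- manip.state(): the state, without advancing time (a new reading comes with each control period).
- manip.grab_frame(name): name is "scene" or "top"; returns the picture (400x640x3 uint8, red, green, blue); there is no depth.
- manip.calibration(name): a dict with "fx", "fy", "cx", "cy" (pixels), "cam_to_world" (4x4, takes a point from camera to world coordinates). Camera axes: x right, y up, looking along -z (the intrinsics and any distortion apply to the point x, -y, -z); pixel columns grow to the right and rows downward; lengths in m; the calibration is good to about 2 mm. A picture is of the moment at which its call begins. calibration takes no time and is no camera call.
- manip.job_done(): hands the job in, once; it reports no verdict.
The state is a dict: "time": time; "joint_pos": joint angles; "joint_vel": joint speeds; "joint_efforts": joint torques, N m; "tool_pos": TCP position; "tool_rot": TCP orientation; "contact_force": force on the tool from outside, world axes, zero at the start; "ft_torque": the same for the moment, N m; "gripper_width": opening from 0.0 (shut) to 1.0 (fully open).
Only numpy, scipy, OpenCV 4.12 (cv2) and the standard library are available. Lean on these libraries where they do the work, as an engineer would, in place of code of your own. Each camera call takes 0.05 s, during which the arm holds its last target. There are 200 camera calls.

### The job

The over-centre spring of the small green lathe's belt cover needs resetting: turn the cover's red latch knob a quarter turn clockwise until it clicks over and stays open, then lift the cover by its black bar until it is past its balance point and the spring pulls it upward, keeping it in hand so that it neither flies up to its stop nor drops. Then ease it back and finish while still holding it by the bar, steady and just below the balance point (within about ten degrees), where it leans lightly on the hand while I reach the spring. Leave everything else on the bench where it is.

Things in the scene. Friction and masses are not known exactly. Their poses are not given: they have to be found in the camera images.
- latch_knob (a joint): Latch knob on top of the belt cover, rad: 0 = latched (starts here, wing from front to back of the cover, along the lathe's x), 1.57 = open; grows clockwise seen from above. Detent: below 0.80 it springs back to 0, past 0.80 it snaps on to 1.57 by itself and stays; it takes at most 0.12 N m. Below about 1.0 its tongue keeps the cover shut.
- knob_grip (a point): Centre of the knob's red wing on the knob's axis, 24 mm above the cover's top face: the place to grip. Wing 46 mm long, 12 mm wide, 26 mm high (10 to 36 mm above the cover), on a black foot 30 mm across. Turns with the knob, x along the wing. Cover shut: 95 mm before (-x) the hinge line, 29 mm above it, midway along it; 75 mm behind the bar.
- cover (a joint): Belt cover of the headstock, rad: 0 = shut and level, grows as its front edge rises about the hinge at its back; stop at 1.25. Over-centre spring, balance point at 0.80 rad (46 degrees): below it the cover pushes shut (about 6 N at the bar when shut), above it it pushes open; near balance about 0.9 N at the bar for each 0.1 rad away from it.
- grab_bar: Black round grip of the handle in front of the cover, origin at its middle: 13 mm thick, 92 mm free between two aluminium arms, along the hinge (y). 38 mm clear of the cover's front edge, 170 mm in front of the hinge line and level with it when shut (190 mm above the bench). A sleeve that turns freely on its rod, so that the fingers need not tilt as the cover swings.
- cover_hinge (a point): Midpoint of the hinge line at the headstock's top back, fixed to the lathe, 190 mm above the bench. y along the hinge, z up, x to the lathe's back (away from the robot at yaw 0). Cover: 132 mm from hinge to front edge, 176 mm wide, 5 mm thick, top face 5 mm above the hinge line. At cover angle a the bar is at x = -170 mm cos a, z = +170 mm sin a from here.
- lathe: Small green wood lathe, fixed to the bench, axes as the hinge's; origin on the bench under the headstock's middle, 66 mm before the hinge. Headstock 132 (x) x 170 (y) x 190 mm; bed 100 mm wide, 65 mm high, running 555 mm to -y, with chuck, tool rest and tailstock (up to 200 mm high); hand wheel and motor reach 215 mm to +y.
- gouge: Turning gouge with wooden handle, 360 mm long, 28 mm thick, lying on the bench; bystander. Origin on its underside, where handle meets blade.
- skew: Skew chisel with wooden handle, 350 mm long, 28 mm thick, lying on the bench; bystander. Origin on its underside, where handle meets blade.
- jar: Amber jar with yellow cap, 64 mm across, 85 mm high; bystander. Origin under its centre.
- mug: Blue mug, 80 mm across, 92 mm high, handle at its +y; bystander. Origin under its centre.
- tape: Yellow tape measure, 70 x 35 x 52 mm; bystander. Origin under its centre.
- wax_tin: Tin with blue lid, 67 mm across, 28 mm high, standing on the lathe's bed 65 mm above the bench; bystander. Origin under its centre.
- chuck_key: Steel T-shaped chuck key, 87 x 70 x 13 mm, lying on the bench in front of the headstock; bystander. Origin on its underside.

How it is judged:
On the way, in this order (a step that is already met when the one before it is completed fails the run):
1. the latch knob is turned past its click and stays open, the cover still shut (value of joint latch_knob above 1.35 rad and value of joint cover below 0.1 rad), for 0.2 s.
2. the cover, held by its bar, is raised past its balance point (value of joint cover above 0.82 rad and contact force between the fingers and grab_bar above 0.05 N), for 0.2 s.
At the end, for the whole second after the job is handed in: the latch knob is open (over 1.35 rad) and the cover stands still (under 0.05 rad/s) between 0.60 and 0.795 rad, just below its balance point at 0.80, with the fingers holding it by the bar (over 0.05 N) and nothing else carrying it (value of joint cover between 0.6 and 0.795 rad and velocity of joint cover between -0.05 and 0.05 rad/s and contact force between the fingers and grab_bar above 0.05 N and value of joint latch_knob above 1.35 rad); the arm keeps its last pose, push and grip.
It fails at once if the cover flies up to its stop or is flung (over 1.15 rad, or rising faster than 1.5 rad/s) (value of joint cover above 1.15 rad or velocity of joint cover above 1.5 rad/s).
It fails at once if the cover drops (falling faster than 1.5 rad/s) (velocity of joint cover below -1.5 rad/s).
It fails at once if a bystander is pushed more than 25 mm from its place (distance of any of gouge, skew, jar, mug, tape, wax_tin, chuck_key from where it was at the start of the episode above 0.025 m).
It also fails if it takes over 54 s, if anything falls off the work surface, if the arm or the gripper's body presses on something with over 40 N, if the wrist force passes 120 N, or if a joint passes its speed limit or range.

## Working session

There is one attempt and no reset: what is moved stays moved. The work goes in short steps, Python scripts to look and compute and a shell command to move; the robot and the scene stay as the last step left them, time stands still between calls to the robot, and variables do not carry over. Pictures are saved under pics/ and viewed, about 8 in all and at most 12, crops included, and the job is handed in when it is done.

```bash
ls; mkdir -p pics; python3 - <<'E'
from plant import manip
import cv2,numpy as np
print(manip.state())
for n in("scene","top"):
    im=manip.grab_frame(n); cv2.imwrite(f"pics/{n}0.png",im[:,:,::-1])
    c=manip.calibration(n); print(n,{k:(np.round(v,4).tolist() if k=="cam_to_world" else v) for k,v in c.items()})
E
```

```text
pics
{'time': 0.0, 'joint_pos': array([ 1.01796993e+00,  5.33688272e-02,  1.61431905e+00, -5.95757794e-06,
        1.47601342e+00, -1.19008776e-01]), 'joint_vel': array([-0.00126274, -0.00019131,  0.00161981,  0.00047879,  0.0010653 ,
        0.00035264]), 'joint_efforts': array([ 8.88359336e-04, -3.93710303e+01, -3.70160866e+01, -1.35080331e-04,
        7.36505346e-03,  8.14101895e-06]), 'tool_pos': array([0.2624042 , 0.56659481, 0.2520406 ]), 'tool_rot': array([ 4.60769658e-04,  8.42714586e-01,  5.38359559e-01, -9.48307830e-04]), 'contact_force': array([ 0.67660774, -0.78718349, -1.07943965]), 'ft_torque': array([0.00434621, 0.01444587, 0.07623877]), 'gripper_width': 1.0010851115320258}
scene {'fx': 431.9111235248375, 'fy': 431.9111235248375, 'cx': 318.1553140299689, 'cy': 201.45867822845054, 'cam_to_world': [[0.8902, -0.3471, 0.295, 0.8238], [0.4555, 0.676, -0.5792, -0.56], [0.0016, 0.65, 0.7599, 0.9279], [0.0, 0.0, 0.0, 1.0]]}
top {'fx': 375.76292174656305, 'fy': 375.76292174656305, 'cx': 317.98518225771727, 'cy': 194.72877897614208, 'cam_to_world': [[0.0182, 0.9926, -0.1196, 0.4369], [-0.9997, 0.0159, -0.0206, 0.0176], [-0.0185, 0.12, 0.9926, 0.9878], [0.0, 0.0, 0.0, 1.0]]}
```

View pics/scene0.png

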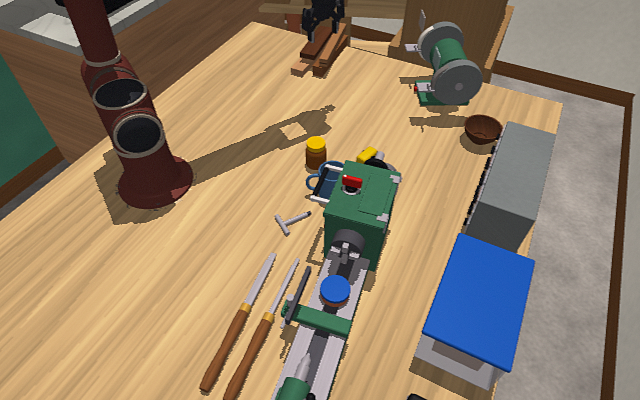

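View pics/top0.png

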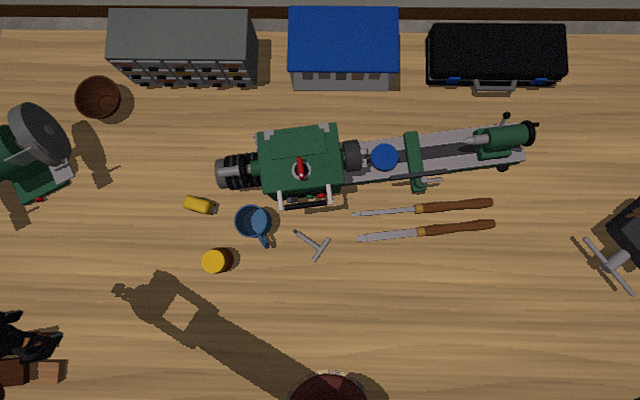

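The scene view shows the headstock with its red knob near (352,182) and the bar's arms near (325,180). In the top view the knob is at (301,168), the bar near (307,205), and the lathe is slightly yawed. Next I'll crop both and measure.

```bash
cat > h.py <<'E'
import numpy as np,cv2
from plant import manip
def ray(n,uv):
    c=manip.calibration(n);T=np.array(c["cam_to_world"]);u,v=uv
    return T[:3,3],T[:3,:3]@np.array([(u-c["cx"])/c["fx"],-(v-c["cy"])/c["fy"],-1.])
def on(n,uv,z):
    o,d=ray(n,uv);return o+d*(z-o[2])/d[2]
def tri(a,b):
    (o1,d1),(o2,d2)=ray("scene",a),ray("top",b)
    s=np.linalg.lstsq(np.c_[d1,-d2],o2-o1,rcond=None)[0]
    p,q=o1+s[0]*d1,o2+s[1]*d2
    return (p+q)/2,np.linalg.norm(p-q)
def proj(n,p):
    c=manip.calibration(n);T=np.array(c["cam_to_world"]);q=T[:3,:3].T@(np.array(p)-T[:3,3])
    return c["cx"]-c["fx"]*q[0]/q[2],c["cy"]+c["fy"]*q[1]/q[2]
E
python3 - <<'E'
from h import *
t=cv2.imread("pics/top0.png");s=cv2.imread("pics/scene0.png")
cen={}
for n,im,(x0,y0,x1,y1) in(("top",t,(240,110,360,220)),("scene",s,(290,140,420,290))):
    b,g,r=[im[...,i].astype(int) for i in range(3)]
    m=((r>110)&(g<60)&(b<60)).astype(np.uint8);mm=np.zeros_like(m);mm[y0:y1,x0:x1]=m[y0:y1,x0:x1]
    cs=cv2.findContours(mm,0,2)[0]
    for c in cs:
        if cv2.contourArea(c)>8: print(n,"red",cv2.minAreaRect(c),cv2.contourArea(c))
    M=cv2.moments(mm,True);cen[n]=(M['m10']/M['m00'],M['m01']/M['m00']);print(n,cen[n])
    g2=((g>r*1.3)&(g>50)&(g>b*1.1)).astype(np.uint8);gm=np.zeros_like(g2);gm[y0:y1,x0:x1]=g2[y0:y1,x0:x1]
    c=max(cv2.findContours(gm,0,2)[0],key=cv2.contourArea);print("green",cv2.minAreaRect(c))
print("tri",tri(cen["scene"],cen["top"]),on("top",cen["top"],.225),on("scene",cen["scene"],.225))
cv2.imwrite("pics/c1.png",np.hstack([cv2.resize(t[115:215,245:345],None,fx=4,fy=4,interpolation=2),cv2.resize(s[150:250,305:405],None,fx=4,fy=4,interpolation=2)]))
E
```

```text
top red ((320.5, 194.5), (3.0, 5.0), 90.0) 12.0
top red ((299.6600036621094, 166.1199951171875), (18.526199340820312, 4.38406229019165), 81.8698959350586) 52.5
top (303.8673469387755, 171.62244897959184)
green ((295.29278564453125, 158.371826171875), (61.630126953125, 91.78687286376953), 82.7468032836914)
scene red ((351.76470947265625, 177.94117736816406), (19.402849197387695, 3.8805696964263916), 14.03624439239502) 46.5
scene (352.36986301369865, 178.8082191780822)
green ((355.924560546875, 214.00326538085938), (64.81192779541016, 102.09325408935547), 14.237279891967773)
tri (array([0.58276301, 0.06716893, 0.22324554]), np.float64(0.013881996546157026)) [0.57640564 0.06339936 0.225     ] [0.58872611 0.07032781 0.225     ]
```

View pics/c1.png

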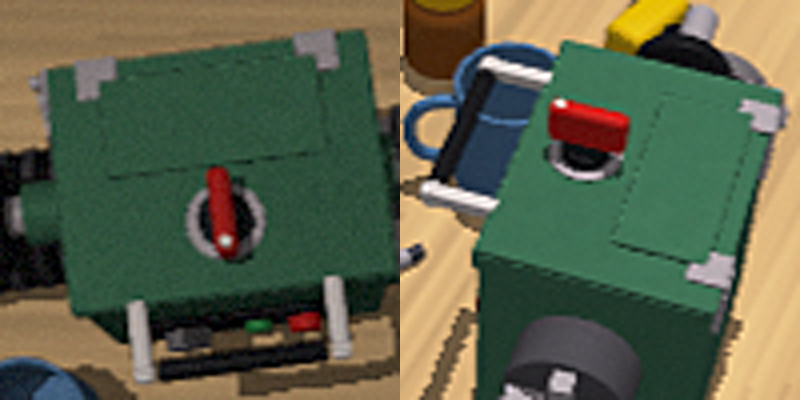

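The crop shows the knob wing running front to back at crop (221,213) and the bar from (160,368) to (328,352) in the top view. In the scene view the bar runs from (488,75) to (445,180).

```bash
python3 - <<'E'
from h import *
T=lambda x,y:((x-1.5)/4+245,(y-1.5)/4+115)
S=lambda x,y:((x-401.5)/4+305,(y-1.5)/4+150)
np.set_printoptions(precision=4,suppress=True)
yaw=lambda a,b:np.degrees(np.arctan2(*(b-a)[[0,1]]*[-1,1]))  # a->b along +y
# bar
a,b=on("top",T(328,352),.19),on("top",T(160,368),.19);print("bar top",a,b,(a+b)/2,np.linalg.norm(a-b),yaw(a,b))
c,d=on("scene",S(445,180),.19),on("scene",S(488,75),.19);print("bar scene",c,d,(c+d)/2,np.linalg.norm(c-d),yaw(c,d))
print("bar tri",tri(S(445,180),T(328,352)),tri(S(488,75),T(160,368)))
# cover corners z=.195 : back-left,back-right,front-right,front-left
P=[on("top",T(*p),.195) for p in((48,70),(362,30),(396,275),(76,312))];print(np.array(P),np.mean(P,0))
print("w,d",[np.linalg.norm(P[i]-P[(i+1)%4]) for i in range(4)],yaw(P[1],P[0]),yaw(P[2],P[3]))
Q=[on("scene",S(*p),.195) for p in((562,40),(783,90),(718,312),(478,250))] # FL? BL BR FR
print(np.array(Q),np.mean(Q,0),[np.linalg.norm(Q[i]-Q[(i+1)%4]) for i in range(4)],yaw(Q[2],Q[1]),yaw(Q[3],Q[0]))
# knob: wing top ends z=.231; foot ring z=.196
print("foot top",on("top",T(226,217),.196),"foot scene",on("scene",S(586,158),.196))
print("wing top",on("top",T(218,170),.231),on("top",T(227,247),.231))
E
```

```text
bar top [0.5164 0.0154 0.19  ] [0.5064 0.1049 0.19  ] [0.5114 0.0601 0.19  ] 0.09003974505240314 6.40672052902221
bar scene [0.5234 0.0183 0.19  ] [0.5077 0.105  0.19  ] [0.5156 0.0617 0.19  ] 0.08808442354243051 10.2177385620934
bar tri (array([0.5197, 0.0174, 0.1884]), np.float64(0.00737969500371413)) (array([0.507 , 0.1053, 0.1893]), np.float64(0.0011911874297356913))
[[ 0.6676  0.1701  0.195 ]
 [ 0.6921 -0.0003  0.195 ]
 [ 0.5577 -0.0202  0.195 ]
 [ 0.5352  0.1501  0.195 ]] [0.6131 0.0749 0.195 ]
w,d [np.float64(0.17216472706936056), np.float64(0.13581665672582147), np.float64(0.17170850429728576), np.float64(0.13390277286874483)] 8.194482019135817 7.55502784215363
[[ 0.5366  0.148   0.195 ]
 [ 0.671   0.1692  0.195 ]
 [ 0.6972 -0.0025  0.195 ]
 [ 0.5649 -0.0227  0.195 ]] [0.6174 0.073  0.195 ] [np.float64(0.13608414339743055), np.float64(0.17366541203138713), np.float64(0.13388812187462115), np.float64(0.17302012330756525)] 8.664760525553607 9.391336075760485
foot top [0.5876 0.0712 0.196 ] foot scene [0.5898 0.0653 0.196 ]
wing top [0.6054 0.0735 0.231 ] [0.5654 0.0679 0.231 ]
```

```bash
cat >> h.py <<'E'
from scipy.spatial.transform import Rotation as Ro
KN=np.array([.587,.070]);H=np.array([.681,.084,.19]);YAW=np.radians(8.5);ex=np.array([np.cos(YAW),np.sin(YAW),0])
def bar(a): return H-.17*np.cos(a)*ex+[0,0,.17*np.sin(a)]
def go(p,az,pitch=0):
    """cm / deg from the measured pose to TCP p, jaws opening along azimuth az (deg), tool down"""
    s=manip.state();w,x,y,z=s["tool_rot"];R=Ro.from_quat([x,y,z,w])
    c,n=np.cos(np.radians(az)),np.sin(np.radians(az))
    G=Ro.from_matrix(np.array([[c,n,0],[n,-c,0],[0,0,-1]]).T)*Ro.from_rotvec([0,pitch,0],degrees=True)
    print("t",round(s["time"],2),"pos",s["tool_pos"].round(4),"F",s["contact_force"].round(1),"w",round(s["gripper_width"],3))
    print(" linear",(R.inv().apply(np.array(p)-s["tool_pos"])*100).round(2),"rot",(R.inv()*G).as_rotvec(degrees=True).round(1))
E
python3 -c "
from h import *
go([*KN,.31],98.5)"
```

```text
t 0.1 pos [0.2624 0.5666 0.2522] F [ 0.7 -0.5 -0.1] w 1.001
 linear [-31.43  50.33  -5.74] rot [ -0.    0.1 -33.4]
```

```bash
python3 -m pendant '{"linear":[[0,0,-3],[0,0,-5.7],[-2,3,-5.7],[-4,6,-5.7],[-6,9.6,-5.7],[-8,12.8,-5.7],[-10,16,-5.7],[-12,19.2,-5.7],[-14,22.4,-5.7],[-16,25.6,-5.7]],"rotation":[[0,0,0],[0,0,0],[0,0,-3],[0,0,-6],[0,0,-9],[0,0,-12],[0,0,-15],[0,0,-18],[0,0,-21],[0,0,-24]],"grip":[0,0,0,0,0,0,0,0,0,0]}'
python3 -c "
from h import *
go([*KN,.31],98.5)"
```

```text
time: 0.93
tool_pos: [0.4281, 0.3126, 0.3098]
tool_rot: [-0.0, 0.711, 0.703, -0.0]
contact_force: [1.9, 0.1, -0.8]
gripper_width: 0.999
t 0.93 pos [0.4281 0.3126 0.3098] F [ 1.9  0.1 -0.8] w 0.999
 linear [-2.406e+01  1.618e+01 -2.000e-02] rot [-0.   0.  -9.2]
```

```bash
python3 -m pendant '{"linear":[[-3,2,0],[-6,4,0],[-9,6,0],[-12,8,0],[-15,10.1,0],[-18,12.1,0],[-21,14.1,0],[-23,15.5,0],[-24,16.2,0],[-24,16.2,0]],"rotation":[[0,0,-1],[0,0,-2],[0,0,-3],[0,0,-4],[0,0,-5],[0,0,-6],[0,0,-7],[0,0,-8],[0,0,-9.2],[0,0,-9.2]],"grip":[0,0,0,0.2,0.3,0.4,0.4,0.4,0.4,0.4]}'
python3 - <<'E'
from h import *
im=manip.grab_frame("scene")[:,:,::-1];cv2.imwrite("pics/s2.png",cv2.resize(im[90:240,250:450],None,fx=4,fy=4,interpolation=2))
go([*KN,.232],98.5); print(manip.tcp_to_tips)
E
```

```text
time: 1.77
tool_pos: [0.5869, 0.0695, 0.3093]
tool_rot: [-0.0, 0.655, 0.756, -0.001]
contact_force: [-0.0, 0.5, -0.1]
gripper_width: 0.599
t 1.82 pos [0.5862 0.071  0.3094] F [-1.   0.1 -0.3] w 0.599
 linear [-0.11  0.08  7.74] rot [-0.1 -0.  -0.3]
0.022
```

View pics/s2.png

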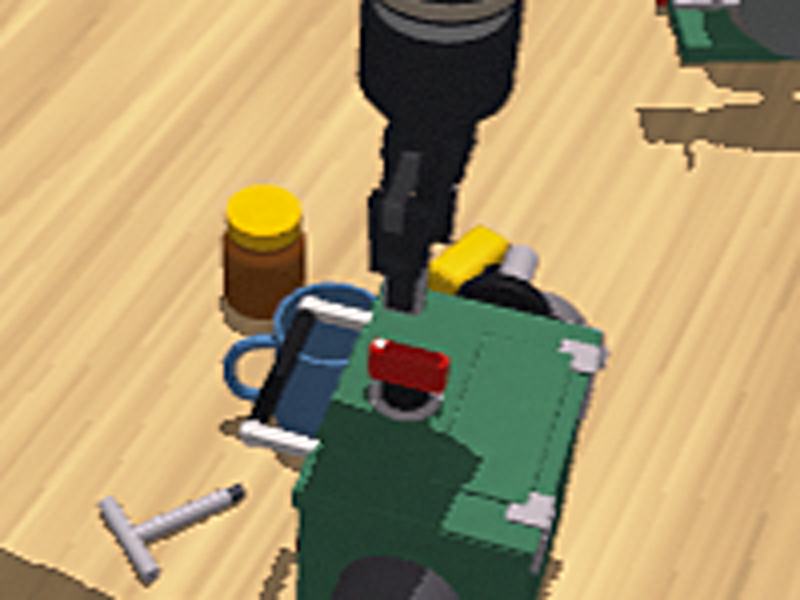

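The fingers hang above the knob (wing at crop (410,365), tips at about (405,300)) and are aligned with it. Next I'll descend, then close.

```bash
python3 -m pendant '{"linear":[[0,0,1.5],[0,0,3],[0,0,4.5],[0,0,6],[0,0,7],[0,0,7.7],[0,0,7.7],[0,0,7.7],[0,0,7.7],[0,0,7.7]],"rotation":[[0,0,0],[0,0,0],[0,0,0],[0,0,0],[0,0,0],[0,0,0],[0,0,0],[0,0,0],[0,0,0],[0,0,0]],"grip":[0.4,0.4,0.4,0.4,0.4,0.4,0.4,0.6,0.75,0.75]}'
python3 - <<'E'
from h import *
im=manip.grab_frame("scene")[:,:,::-1];cv2.imwrite("pics/s3.png",cv2.resize(im[120:220,290:420],None,fx=4,fy=4,interpolation=2))
go([*KN,.232],98.5)
E
```

```text
time: 2.65
tool_pos: [0.5867, 0.072, 0.2346]
tool_rot: [0.001, 0.654, 0.757, 0.001]
contact_force: [0.8, -0.1, 0.0]
gripper_width: 0.248
t 2.7 pos [0.5867 0.0719 0.2346] F [ 0.1 -0.   0.1] w 0.252
 linear [-0.2  -0.    0.26] rot [ 0.1  0.  -0.2]
```

View pics/s3.png

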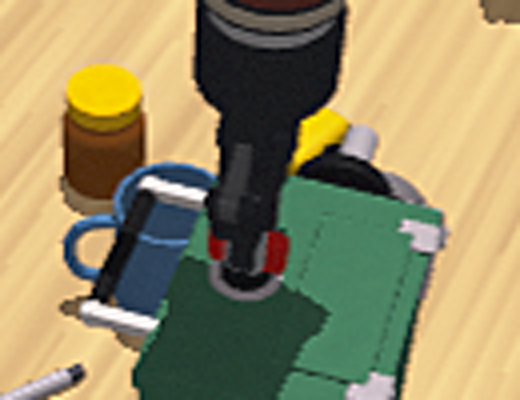

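The fingers straddle the wing centrally, with red showing equally on both sides of the finger. Next I'll close.

```bash
python3 -m pendant '{"linear":[[-0.1,0,0.1],[-0.1,0,0.2],[-0.1,0,0.2],[-0.1,0,0.2],[-0.1,0,0.2],[-0.1,0,0.2],[-0.1,0,0.2],[-0.1,0,0.2],[-0.1,0,0.2],[-0.1,0,0.2]],"rotation":[[0,0,0],[0,0,0],[0,0,0],[0,0,0],[0,0,0],[0,0,0],[0,0,0],[0,0,0],[0,0,0],[0,0,0]],"grip":[0.75,0.8,0.82,0.84,0.86,0.88,0.9,0.9,0.9,0.9]}'
python3 -c "
from h import *
go([*KN,.232],8.5);print(manip.state()['ft_torque'])"
```

```text
time: 3.53
tool_pos: [0.5865, 0.0695, 0.2315]
tool_rot: [0.001, 0.654, 0.756, -0.001]
contact_force: [0.9, -5.8, -0.0]
gripper_width: 0.131
t 3.53 pos [0.5865 0.0695 0.2315] F [ 0.9 -5.8 -0. ] w 0.131
 linear [ 0.04  0.06 -0.05] rot [ 0.1  0.1 89.8]
[-0.83820955  0.02410221  0.03705432]
```

Gripped: 11 mm opening, with a small side force of -5.8 N in y. Next I'll turn it clockwise.

```bash
python3 -m pendant '{"linear":[[-0.1,0,0],[-0.1,0,0],[-0.1,0,0],[-0.1,0,0],[-0.1,0,0],[-0.1,0,0],[-0.1,0,0],[-0.1,0,0],[-0.1,0,0],[-0.1,0,0]],"rotation":[[0,0,3],[0,0,8],[0,0,13],[0,0,18],[0,0,23],[0,0,28],[0,0,33],[0,0,38],[0,0,42],[0,0,45]],"grip":[0.9,0.9,0.9,0.9,0.9,0.9,0.9,0.9,0.9,0.9]}'
python3 -c "
from h import *
go([*KN,.232],8.5);print(manip.state()['ft_torque'])"
```

```text
time: 4.37
tool_pos: [0.5864, 0.0691, 0.2316]
tool_rot: [0.001, 0.894, 0.447, -0.0]
contact_force: [-0.1, -3.7, 1.4]
gripper_width: 0.125
t 4.37 pos [0.5864 0.0691 0.2316] F [-0.1 -3.7  1.4] w 0.125
 linear [ 0.11 -0.01 -0.05] rot [ 0.1  0.1 44.6]
[-0.5782108   0.12535498  0.03080826]
```

```bash
python3 -m pendant '{"linear":[[0,0,0],[0,0,0],[0,0,0],[0,0,0],[0,0,0],[0,0,0],[0,0,0],[0,0,0],[0,0,0],[0,0,0]],"rotation":[[0,0,5],[0,0,10],[0,0,15],[0,0,20],[0,0,25],[0,0,30],[0,0,35],[0,0,40],[0,0,45],[0,0,45]],"grip":[0.9,0.9,0.9,0.9,0.9,0.9,0.9,0.9,0.9,0.9]}'
python3 -m pendant '{"linear":[[0,0,0],[0,0,0],[0,0,0],[0,0,0],[0,0,0],[0,0,0],[0,0,-1],[0,0,-3],[0,0,-6],[0,0,-8]],"rotation":[[0,0,0],[0,0,0],[0,0,0],[0,0,0],[0,0,0],[0,0,0],[0,0,0],[0,0,0],[0,0,0],[0,0,0]],"grip":[0.9,0.8,0.7,0.65,0.65,0.65,0.65,0.65,0.65,0.65]}'
python3 - <<'E'
from h import *
im=manip.grab_frame("scene")[:,:,::-1];cv2.imwrite("pics/s4.png",cv2.resize(im[120:220,290:420],None,fx=4,fy=4,interpolation=2))
go(bar(0)+[0,0,.093],8.5)
E
```

```text
time: 5.2
tool_pos: [0.5862, 0.0689, 0.2315]
tool_rot: [0.001, 0.997, 0.072, -0.001]
contact_force: [-1.4, -4.2, 1.2]
gripper_width: 0.126
time: 6.03
tool_pos: [0.5868, 0.0701, 0.3144]
tool_rot: [-0.0, 0.997, 0.073, 0.001]
contact_force: [0.8, -0.2, 1.5]
gripper_width: 0.346
t 6.08 pos [0.5885 0.0701 0.3196] F [ 0.7 -0.2  4.1] w 0.349
 linear [-7.69  0.01  3.59] rot [ 0.1 -0.6 -0.1]
```

View pics/s4.png

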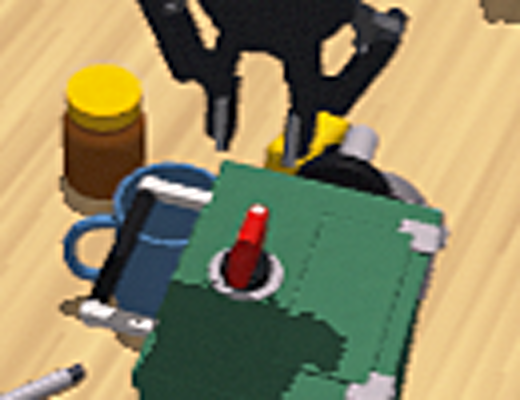

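The wing now lies along y (crop (248,245)), so the latch is open with the cover still shut. Next I'll move above the bar.

```bash
python3 -m pendant '{"linear":[[-1.5,0,0],[-4,0,0],[-6.5,0,0],[-7.6,0,1],[-7.6,0,3],[-7.6,0,5],[-7.6,0,7],[-7.6,0,8.5],[-7.6,0,9],[-7.6,0,9]],"rotation":[[0,0,0],[0,0,0],[0,0,0],[0,0,0],[0,0,0],[0,0,0],[0,0,0],[0,0,0],[0,0,0],[0,0,0]],"grip":[0.65,0.65,0.65,0.65,0.65,0.65,0.65,0.65,0.65,0.65]}'
python3 - <<'E'
from h import *
s=manip.grab_frame("scene")[:,:,::-1];t=manip.grab_frame("top")[:,:,::-1]
cv2.imwrite("pics/s5.png",np.hstack([cv2.resize(s[120:220,270:370],None,fx=4,fy=4,interpolation=2),cv2.resize(t[140:240,255:355],None,fx=4,fy=4,interpolation=2)]))
go([.513,.0585,.193],8.5)
E
```

```text
time: 6.92
tool_pos: [0.5104, 0.059, 0.2199]
tool_rot: [-0.0, 0.997, 0.073, -0.001]
contact_force: [-0.7, 0.0, -0.2]
gripper_width: 0.35
t 7.02 pos [0.5117 0.059  0.2224] F [-0.1 -0.   0.1] w 0.35
 linear [0.11 0.06 2.94] rot [ 0.  -0.1 -0.1]
```

View pics/s5.png

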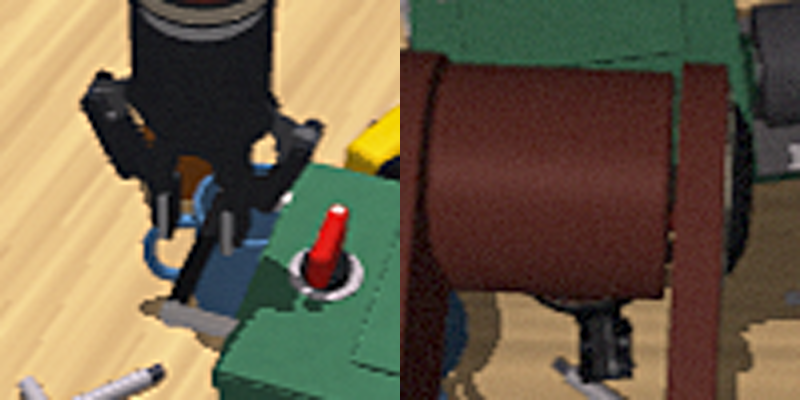

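The tips (crop (163,237) and (228,250)) straddle the bar line, which passes near (205,245). Next I'll go down 29 mm and close gently.

```bash
python3 -m pendant '{"linear":[[0.1,0,0.8],[0.1,0,1.6],[0.1,0,2.4],[0.1,0,2.9],[0.1,0,2.9],[0.1,0,2.9],[0.1,0,2.9],[0.1,0,2.9],[0.1,0,2.9],[0.1,0,2.9]],"rotation":[[0,0,0],[0,0,0],[0,0,0],[0,0,0],[0,0,0],[0,0,0],[0,0,0],[0,0,0],[0,0,0],[0,0,0]],"grip":[0.65,0.65,0.65,0.65,0.65,0.65,0.68,0.7,0.72,0.75]}'
python3 -c "
from h import *
go([.513,.0585,.193],8.5)"
```

```text
time: 7.85
tool_pos: [0.5124, 0.0591, 0.1927]
tool_rot: [0.0, 0.997, 0.073, 0.0]
contact_force: [-0.2, -0.5, -0.3]
gripper_width: 0.25
t 7.85 pos [0.5124 0.0591 0.1927] F [-0.2 -0.5 -0.3] w 0.25
 linear [ 0.05  0.06 -0.03] rot [ 0.  -0.  -0.2]
```

```bash
python3 -m pendant '{"linear":[[0,0,0],[0,0,0],[0,0,0],[0,0,0],[0,0,0],[0,0,0],[0,0,0],[0,0,0],[0,0,0],[0,0,0]],"rotation":[[0,0,0],[0,0,0],[0,0,0],[0,0,0],[0,0,0],[0,0,0],[0,0,0],[0,0,0],[0,0,0],[0,0,0]],"grip":[0.77,0.79,0.81,0.83,0.85,0.87,0.89,0.9,0.9,0.9]}'
python3 -c "
from h import *
go([.513,.0585,.193],8.5)"
```

```text
time: 8.68
tool_pos: [0.5119, 0.059, 0.1923]
tool_rot: [0.0, 0.997, 0.073, -0.001]
contact_force: [-4.8, -0.5, 4.3]
gripper_width: 0.135
t 8.68 pos [0.5119 0.059  0.1923] F [-4.8 -0.5  4.3] w 0.135
 linear [ 0.11  0.07 -0.07] rot [-0.   0.1 -0.2]
```

Gripped on the bar (11.5 mm reading). First a small lift, to check that the cover is free.

```bash
python3 -m pendant '{"linear":[[-0.1,0,-0.1],[-0.1,0,-0.2],[-0.1,0,-0.3],[-0.1,0,-0.4],[-0.1,0,-0.5],[-0.1,0,-0.6],[-0.1,0,-0.7],[-0.1,0,-0.8],[-0.1,0,-0.9],[-0.1,0,-1.0]],"rotation":[[0,0,0],[0,0,0],[0,0,0],[0,0,0],[0,0,0],[0,0,0],[0,0,0],[0,0,0],[0,0,0],[0,0,0]],"grip":[0.9,0.9,0.9,0.9,0.9,0.9,0.9,0.9,0.9,0.9]}'
```

```text
time: 9.52
tool_pos: [0.512, 0.059, 0.2021]
tool_rot: [-0.0, 0.997, 0.073, 0.001]
contact_force: [5.5, -0.1, -6.1]
gripper_width: 0.129
```

Lifts freely (6 N at the bar, as stated). Next I'll follow the arc.

```bash
python3 -m pendant '{"linear":[[0.1,0,-0.7],[0.2,0,-1.4],[0.3,0,-2.05],[0.43,0,-2.7],[0.6,0,-3.4],[0.78,0,-4.05],[1.0,0,-4.7],[1.23,0,-5.3],[1.5,0,-5.95],[1.8,0,-6.55]],"rotation":[[0,0,0],[0,0,0],[0,0,0],[0,0,0],[0,0,0],[0,0,0],[0,0,0],[0,0,0],[0,0,0],[0,0,0]],"grip":[0.9,0.9,0.9,0.9,0.9,0.9,0.9,0.9,0.9,0.9]}'
python3 - <<'E'
from h import *
im=manip.grab_frame("scene")[:,:,::-1];cv2.imwrite("pics/s6.png",cv2.resize(im[100:250,270:430],None,fx=4,fy=4,interpolation=2))
go([.513,.0585,.193],8.5)
E
```

```text
time: 10.35
tool_pos: [0.5294, 0.0615, 0.2684]
tool_rot: [0.0, 0.997, 0.073, 0.0]
contact_force: [4.8, 0.5, -4.9]
gripper_width: 0.131
t 10.4 pos [0.5302 0.0616 0.27  ] F [ 4.3  0.5 -4. ] w 0.129
 linear [-1.77  0.06  7.69] rot [ 0.  -0.2 -0.2]
```

View pics/s6.png

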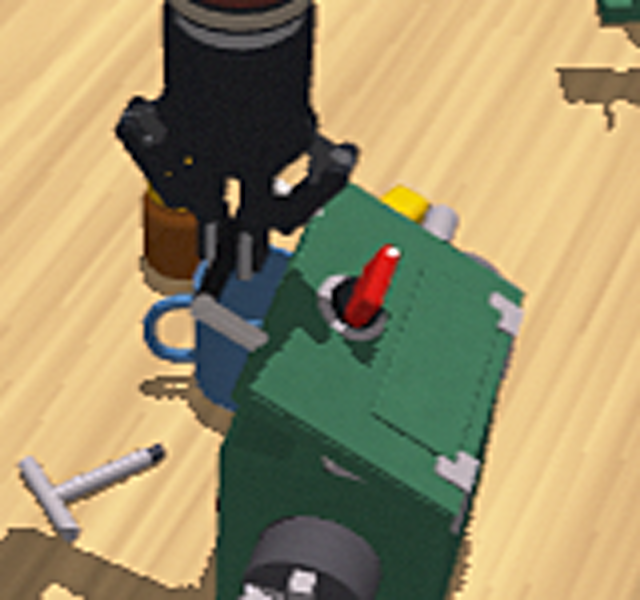

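The cover is up about 0.47 rad, with the bar in the fingers at crop (235,265). Next I'll continue past balance.

```bash
python3 -m pendant '{"linear":[[0.3,0,-0.5],[0.65,0,-1.1],[1.0,0,-1.7],[1.4,0,-2.25],[1.85,0,-2.8],[2.25,0,-3.3],[2.7,0,-3.8],[3.2,0,-4.3],[3.7,0,-4.75],[4.2,0,-5.2]],"rotation":[[0,0,0],[0,0,0],[0,0,0],[0,0,0],[0,0,0],[0,0,0],[0,0,0],[0,0,0],[0,0,0],[0,0,0]],"grip":[0.9,0.9,0.9,0.9,0.9,0.9,0.9,0.9,0.9,0.9]}'
python3 -m pendant '{"linear":[[0,0,0],[0,0,0],[0,0,0],[0,0,0],[0,0,0],[0,0,0],[0,0,0],[0,0,0],[0,0,0],[0,0,0]],"rotation":[[0,0,0],[0,0,0],[0,0,0],[0,0,0],[0,0,0],[0,0,0],[0,0,0],[0,0,0],[0,0,0],[0,0,0]],"grip":[0.9,0.9,0.9,0.9,0.9,0.9,0.9,0.9,0.9,0.9]}'
python3 - <<'E'
from h import *
s=manip.grab_frame("scene")[:,:,::-1]
cv2.imwrite("pics/s7.png",cv2.resize(s[90:240,270:430],None,fx=4,fy=4,interpolation=2))
go([.513,.0585,.193],8.5)
E
```

```text
time: 11.23
tool_pos: [0.5711, 0.0676, 0.3219]
tool_rot: [0.0, 0.997, 0.073, 0.001]
contact_force: [-4.4, -2.1, 4.9]
gripper_width: 0.126
time: 12.07
tool_pos: [0.5711, 0.0675, 0.3219]
tool_rot: [0.0, 0.997, 0.073, 0.001]
contact_force: [-3.2, -1.7, 5.6]
gripper_width: 0.128
t 12.12 pos [0.5711 0.0676 0.322 ] F [-3.6 -2.5  5.5] w 0.129
 linear [-5.91  0.05 12.88] rot [ 0.  -0.1 -0.2]
```

View pics/s7.png

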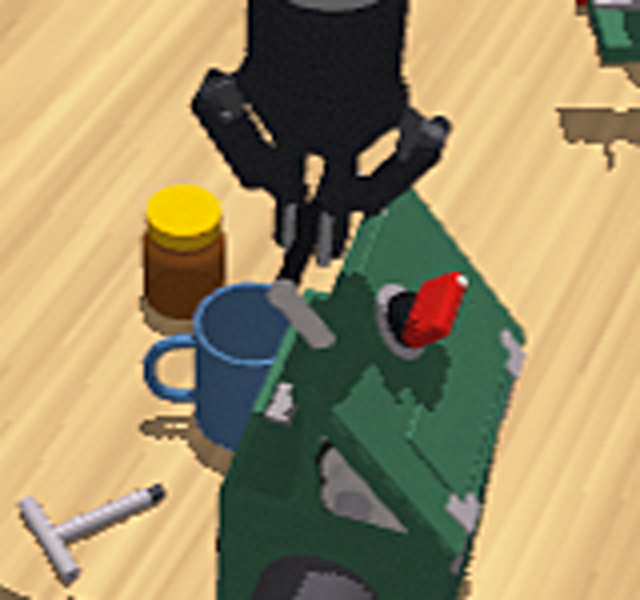

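Two independent figures agree: rise gives 0.862 rad and forward travel gives 0.865 rad. The tangential force is about +0.6 N (opening), so the cover is past balance. I'll go slightly higher as a margin on step 2, then ease back to about 0.72.

```bash
python3 -m pendant '{"linear":[[0.2,0,-0.15],[0.4,0,-0.3],[0.6,0,-0.5],[0.6,0,-0.5],[0.6,0,-0.5],[0.6,0,-0.5],[0.6,0,-0.5],[0.6,0,-0.5],[0.6,0,-0.5],[0.6,0,-0.5]],"rotation":[[0,0,0],[0,0,0],[0,0,0],[0,0,0],[0,0,0],[0,0,0],[0,0,0],[0,0,0],[0,0,0],[0,0,0]],"grip":[0.9,0.9,0.9,0.9,0.9,0.9,0.9,0.9,0.9,0.9]}'
python3 -m pendant '{"linear":[[-0.2,0,0.15],[-0.4,0,0.3],[-0.8,0,0.65],[-1.15,0,1.0],[-1.55,0,1.35],[-1.9,0,1.7],[-2.1,0,1.95],[-2.3,0,2.15],[-2.35,0,2.2],[-2.35,0,2.2]],"rotation":[[0,0,0],[0,0,0],[0,0,0],[0,0,0],[0,0,0],[0,0,0],[0,0,0],[0,0,0],[0,0,0],[0,0,0]],"grip":[0.9,0.9,0.9,0.9,0.9,0.9,0.9,0.9,0.9,0.9]}'
python3 -m pendant '{"linear":[[0,0,0],[0,0,0],[0,0,0],[0,0,0],[0,0,0],[0,0,0],[0,0,0],[0,0,0],[0,0,0],[0,0,0]],"rotation":[[0,0,0],[0,0,0],[0,0,0],[0,0,0],[0,0,0],[0,0,0],[0,0,0],[0,0,0],[0,0,0],[0,0,0]],"grip":[0.9,0.9,0.9,0.9,0.9,0.9,0.9,0.9,0.9,0.9]}'
python3 - <<'E'
from h import *
s=manip.grab_frame("scene")[:,:,::-1];t=manip.grab_frame("top")[:,:,::-1]
cv2.imwrite("pics/s8.png",np.hstack([cv2.resize(s[90:240,270:400],None,fx=3,fy=3,interpolation=2),cv2.resize(t[120:270,180:310],None,fx=3,fy=3,interpolation=2)]))
p=manip.state()["tool_pos"];x=np.linalg.norm((p-[.512,.059,0])[:2])
print("a from z",np.arcsin((p[2]-.1925)/.17),"from x",np.arccos(1-x/.17),p,manip.state()["contact_force"],abs(manip.state()["joint_vel"]).max())
E
```

```text
time: 12.95
tool_pos: [0.5771, 0.0684, 0.3268]
tool_rot: [0.0, 0.997, 0.073, 0.001]
contact_force: [-3.5, -1.3, 6.2]
gripper_width: 0.128
time: 13.78
tool_pos: [0.5525, 0.0649, 0.3031]
tool_rot: [0.0, 0.997, 0.073, -0.001]
contact_force: [-7.6, -2.8, 4.5]
gripper_width: 0.131
time: 14.62
tool_pos: [0.5527, 0.0649, 0.3034]
tool_rot: [0.0, 0.997, 0.073, -0.001]
contact_force: [-6.3, -2.3, 5.0]
gripper_width: 0.13
a from z 0.7106006487737315 from x 0.7103217545355911 [0.55268609 0.06491734 0.30338916] [-6.58362231 -1.84769316  4.78352926] 0.0019238361222014009
```

View pics/s8.png

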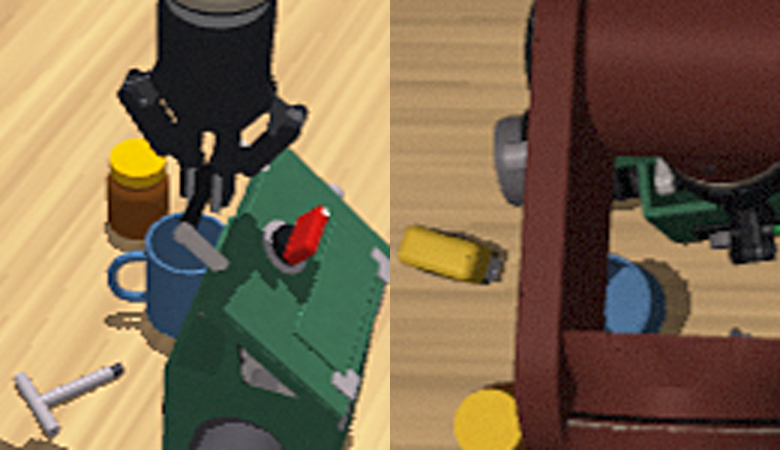

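The bar is still in the fingers (crop (200,195)), the wing still lies across, and the mug, jar, tape and key are in place. The angle is about 0.71 rad by both measures, and everything is still. I'm handing in.

```bash
python3 -c "
from plant import manip
print(manip.job_done(),manip.state()['time'])"
```

```text
the job is handed in; nothing more can be done
the job is handed in; nothing more can be done
```

The cover is handed in held by its bar at about 0.71 rad, roughly 5° below its balance point, with the latch knob open. `job_done()` reports no verdict, so these are my own checks.

- **Knob:** I gripped the wing and turned it a quarter turn clockwise. The later pictures still show it lying across the cover. I did not measure its angle directly.
- **Past balance:** I raised the cover by its bar to about 0.86 rad, then to an estimated 0.91 rad, and held it at both. At 0.86 the rise and forward travel of the hand agreed (0.862 and 0.865 rad), and the force on the hand was about 0.6 N towards opening.
- **Final hold:** Rise and travel both give 0.71 rad. The arm was still (joint speeds under 0.002 rad/s), and the cover leaned on the hand with about 0.8 N. The fingers read 11 mm open on the 13 mm bar. I took this as pad squeeze, because they also read 1–2 mm under the 12 mm wing.
- **Sideways force:** About 7 N remains in the grip along the cover's length, from a 1–2 mm offset. It was well within the limits.
- **Bystanders:** The mug, jar, tape measure and chuck key looked undisturbed in the last picture. The gouge, skew and wax tin were outside that crop and I did not recheck them. The arm never went near them.

It took about 15 s of the 54 s allowed.

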